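Snap the salt jar's hook onto the eye of the stand

TASK

Hang the salt jar on the stand: take it by the orange plate of its snap hook, press the hook's blue sprung gate against the front bar of the metal eye so that the bar slips inside, and let the jar down until it hangs freely from the bar, clear of the worktop, with the gate sprung shut. The eye has been clamped at some height on its post that is not measured, so feel for it; work gently, never bearing on the stand with more than 18 N, and do not disturb the mug, the spice jar or the yoghurt pot.

Things in the scene. Friction and masses are not known exactly. Their poses are not given: they have to be found in the camera images.
- salt_jar: Loose glass jar, 68 mm across, with a flat brown lid (62 across, top at z 88), 0.2 to 0.4 kg; an upright aluminium snap hook is fixed on its lid. Origin: centre of the jar's underside, z up. The hook lies in the jar's xz plane, its foot at z 94 to 111, its back (orange plate) at -x, its opening with the blue gate at +x. A bar hanging in the top of the hook has its centre at x 0, z 159 mm.
- grip_plate (a point): Centre of the orange grip plate at the back of the hook (18 along x, 12 along y, 48 high mm): the place to grasp, fingers closing along y; axes as the salt jar's. It is at (-34, 0, 128) mm in the jar's frame.
- hook_top (a point): Centre line of the hook's 10 mm round frame at its highest place, (0, 0, 168) mm in the jar's frame; the outside above it is at z 173. The frame's centre line runs from the plate over (x, z) = (-30, 155), (-18, 163), (0, 168), (12, 162) to the nose.
- jar_middle (a point): Middle of the glass jar, on its axis, 44 mm above its underside.
- gate (a joint): Blue gate, a bar 7 mm thick at x 16 mm of the jar's frame, pivoted at z 107, free end at z 144.5. 0 shut, 1.0 rad fully open (stop); it opens inward, towards the plate, against a spring: 2.5 to 5 N near the free end, more lower down. A bar at z 137 that reaches x 0 turns it about 0.75; it can then go up into the hook's top and the gate shuts below it.
- stand: Fixed stand. Origin: on the worktop straight below the middle of the eye's front bar; x points from that bar to the post, z up. Foot plate x -15 to 120 mm, y -65 to 65, 12 high; post 14 thick at x 80, black ball top at z 290. A clamp (30 across, red screw behind) holds the eye firmly on the post.
- eye_low (a point): Middle of the eye's front bar if clamped lowest, 215 mm above the stand's origin; the true bar is 0 to 45 mm straight above this (not measured). Axes as the stand's. The eye is a level D of 8 mm round steel bar: its front bar runs along y, 68 mm long, its sides back to the clamp; the opening behind the bar is 60 wide and about 60 deep.
- spice: Bystander: small spice jar with green cap, 46 mm across, 106 high; origin under its centre.
- mug: Bystander: striped mug, 84 mm across, 91 high; origin under its centre.
- pot: Bystander: yoghurt pot, 72 mm across, 71 high; origin under its centre.
- hook_nose (a point): Centre of the round end of the hook's nose (radius 5 mm), at (16, 0, 150) mm in the jar's frame; its lowest point is at z 145. A bar must go in below it.
There are look-alikes about, which are no part of the job. What is shaped like the salt_jar but red or yellow is not meant.

How it is judged:
By the outcome, as a careful person would: the job done as asked, in the order asked, and still so for the second after the job is handed in, with the robot touching nothing.
It also fails if it takes over 64 s, if anything falls off the work surface, if the arm or the gripper's body presses on something with over 40 N, if the wrist force passes 120 N, or if a joint passes its speed limit or range.

ROBOT

A 6-joint arm with a two-finger parallel gripper is mounted at the origin on a cart in front of the work surface, level with it; the furniture and walls round the work are solid. World frame = base frame: x ahead of the robot, y to its left, z up, the work surface at z = 0. Lengths are in mm, angles in rad, forces in N, time in s.
With the tool pointing down it reaches from about 325 to 750 mm from the base axis. Payload 7.6 kg.
Tool frame: the origin (TCP) lies midway between the tips of the shut fingers; the grasp point (between the pads) lies 19 mm behind it; z points along the fingers, y is the line along which they close (so a half turn about z gives the same grasp; the last joint's range is limited). The gripper opens to 85 mm and grips with 20 to 120 N. Pads are 22 mm wide; open, the fingers measure 114 mm over their backs; the gripper's body (76 mm by 85 mm) begins 54 mm behind the grasp point. The pads swing forward as they close: fully open they stand 13 mm farther back than shut.
Start: joints at [-1.285, 0.052, 1.401, -0, 1.689, -0.07], TCP at [182.904, -492.13, 231.323] pointing down, gripper open.
Joint ranges: [-2.9, 2.9], [-0.91, 2.17], [0.12, 2.37], [-1.06, 4.2], [0.26, 2.73], [-2.93, 2.93]. Speed limits (rad/s): [2.57, 2.57, 3.01, 3.14, 3.14, 3.14].

INTERFACE

Orientations are given as a 3x3 rotation matrix whose columns are the frame's x, y, z axes.
In Python, from workcell import r, vision, workorder, models gives the robot as it stands.
- The arm moves only by the tool send_rows, never from a script. Its argument "increments" is a list of rows, each an object of numbers: "grip": the gripper's target within -1 to 1 (fully open at 1, half-way at 0, shut at -1); "dx", "dy", "dz": the shift along the tool's x, y, z in mm; "turn": the turn about the tool's z in degrees. In form: [{"grip": .., "dx": .., "dy": .., "dz": .., "turn": ..}, ...]. A call has 1 to 12 rows; each row shifts and turns the commanded pose from where the row before left it, along the tool's axes as they then stand; what a row does not reach is not made up. A row lasts 1/12 s, in which the tool goes at most 41.7 mm and 7.16 degrees, less where a joint would pass 70% of its speed; a pose out of reach is approached as far as the arm can. A call is refused whole if a number of a shift passes 41.7 or a number of a turn 7.16, either way. A call with a gripper value outside its range is refused whole. The fingers move at their own pace and stop on an object; the grip force is fixed at half the most. Time passes only in rows, so rows that do not move let the fingers close. It gives the time, the measured TCP pose, the force, the opening and the grip force at its end, in the units of the state.
- r.state(): the state, without advancing time (a new reading comes with each control period).
- vision.grab_frame(name): name is "side" or "top" or "wrist"; returns a dict with "color" (480x640x3 uint8, red, green, blue), "camera_matrix" (3x3 intrinsics, pixels), "origin" and "attitude" of the camera in the world; the wrist camera has in their place "hand_eye" (4x4, takes a point from camera to tool coordinates, whose origin is the TCP and whose axes are the flange's). Camera axes: x right, y up, looking along -z (the intrinsics and any distortion apply to the point x, -y, -z); pixel columns grow to the right and rows downward; lengths in mm; the calibration is good to about 2 mm. The wrist camera is an equidistant fisheye: a pixel r from the principal point sees the ray r / f radians off the axis. A picture is of the moment at which its call begins: read the wrist's pose just before it. There is no depth.
- workorder.job_done(): hands the job in; it is judged then, once.
Trained networks look in the newest picture that a camera, given by its name, has taken for a name from the list of things; names that differ only in an ending like _2 or _b are one class to them, and where a whole thing is asked for, a point or a joint stands for the part that bears it (a point fixed in the world has none). Each returns a list of dicts, best first, with "conf" (0 to 1); they miss things now and then, are a little off and sometimes report something else, mostly with a low value. They report only what shows in the picture. A call takes as long as a camera call. They do not tell look-alikes from the thing itself.
- models.recognise(camera, thing): "point" ([column, row] in pixels, amid what is visible of it).
The state is a dict: "t": time; "joints": joint angles; "qd": joint speeds; "effort": joint torques, N m; "position": TCP position; "orientation": TCP orientation; "ft_force": force on the tool from outside, world axes, zero at the start; "wrist_torque": the same for the moment, N m; "gripper_width": finger opening in mm; "finger_force": force on a finger pad.
Only numpy, scipy, OpenCV 4.12 (cv2) and the standard library are available. Lean on these libraries where they do the work, as an engineer would, in place of code of your own. Each camera call takes 0.05 s, during which the arm holds its last target. There are 200 camera calls.

## Working session

There is one attempt and no reset: what is moved stays moved. The work goes in short steps, Python scripts to look and compute and a tool call to move; the robot and the scene stay as the last step left them, time stands still between calls to the robot, and variables do not carry over. Pictures are saved under pics/ and viewed, at most 10 in all, crops included, and the job is handed in when it is done.

Besides the shell and the picture viewer there is one more tool, called after "Request:" as name(argument=value, ...), one argument or row to a line, values as JSON. send_rows: Moves the arm, as the interface text tells. Its arguments: {"type":"object","properties":{"increments":{"type":"array","items":{"type":"object","properties":{"grip":{"type":"number"},"dx":{"type":"number"},"dy":{"type":"number"},"dz":{"type":"number"},"turn":{"type":"number"}}}}},"required":["increments"]}

```bash
mkdir -p pics
cat > h.py <<'E'
import numpy as np,cv2
from workcell import r,vision,workorder,models
def grab(n):
    f=vision.grab_frame(n); return f
def save(f,name,crop=None,s=1):
    im=f["color"][:,:,::-1]
    if crop: im=im[crop[1]:crop[3],crop[0]:crop[2]]
    cv2.imwrite("pics/"+name,cv2.resize(np.ascontiguousarray(im),None,fx=s,fy=s,interpolation=cv2.INTER_CUBIC))
def ray(f,p):
    K=np.array(f["camera_matrix"]);d=np.linalg.solve(K,[p[0],p[1],1.]);d=np.array([d[0],-d[1],-d[2]])
    R=np.array(f["attitude"]);return np.array(f["origin"]),R@d/np.linalg.norm(d)
def atz(f,p,z):
    o,d=ray(f,p);return o+d*(z-o[2])/d[2]
def proj(f,P):
    c=np.array(f["attitude"]).T@(np.array(P,float)-np.array(f["origin"]));K=np.array(f["camera_matrix"])
    q=K@np.array([c[0],-c[1],-c[2]]);return q[:2]/q[2]
def tri(f,p,g,q):
    o1,d1=ray(f,p);o2,d2=ray(g,q);A=np.stack([d1,-d2],1);s=np.linalg.lstsq(A,o2-o1,rcond=None)[0]
    a=o1+d1*s[0];b=o2+d2*s[1];return (a+b)/2,np.linalg.norm(a-b)
E
python3 - <<'E'
from h import *
s=r.state();print(s)
for n in("side","top"):
    f=grab(n);save(f,n+"0.png")
    print(n,f.keys(),f["origin"],f["attitude"],f["camera_matrix"])
    for t in("salt_jar","grip_plate","hook_top","hook_nose","stand","spice","mug","pot","gate"):
        print(t,[(np.round(d["point"]),round(d["conf"],2)) for d in models.recognise(n,t)])
E
```

```text
{'t': 0.0, 'joints': array([-1.28531196e+00,  5.28176827e-02,  1.40177501e+00, -3.76884291e-05,
        1.68861259e+00, -7.02847532e-02]), 'qd': array([ 1.47007388e-03,  1.00837112e-03,  1.16229408e-03, -8.32568747e-04,
       -1.14403770e-03, -9.96506185e-05]), 'effort': array([-2.49263694e-04, -3.81668937e+01, -3.60183835e+01, -2.43577847e-05,
        6.21453335e-03, -1.46371474e-05]), 'position': array([ 182.79190993, -491.80760177,  230.45704146]), 'orientation': array([[ 9.37380423e-01,  3.48306909e-01, -4.90063791e-04],
       [ 3.48307245e-01, -9.37379166e-01,  1.53681562e-03],
       [ 7.59079105e-05, -1.61127364e-03, -9.99998699e-01]]), 'ft_force': array([-0.36690451,  0.06590424, -0.48261535]), 'wrist_torque': array([-0.00081659, -0.05106467,  0.01969217]), 'finger_force': 0.0, 'gripper_width': 85.3608823338713}
side dict_keys(['color', 'camera_matrix', 'origin', 'attitude']) [  -60.86509409 -1375.79800749   730.16584852] [[ 0.90893279  0.16045206 -0.38483285]
 [-0.41687599  0.33322304 -0.84568127]
 [-0.00745613  0.92909501  0.36976596]] [[564.5017875    0.         322.0483
[... 1109 characters left out ...]
    1.        ]]
salt_jar [(array([349., 325.]), 0.91), (array([395., 314.]), 0.82), (array([409., 208.]), 0.72), (array([376., 247.]), 0.57)]
grip_plate [(array([394., 316.]), 0.76), (array([380., 252.]), 0.71), (array([411., 210.]), 0.64), (array([350., 326.]), 0.59), (array([480., 299.]), 0.44)]
hook_top [(array([350., 328.]), 0.98), (array([381., 252.]), 0.89), (array([410., 209.]), 0.78), (array([395., 315.]), 0.61)]
hook_nose [(array([409., 208.]), 0.98), (array([350., 328.]), 0.84), (array([397., 314.]), 0.81), (array([378., 252.]), 0.56)]
stand [(array([270., 255.]), 0.93)]
spice [(array([344., 179.]), 0.55)]
mug [(array([478., 301.]), 0.95)]
pot [(array([172., 276.]), 0.63)]
gate []
```

Run:
```python
from h import *
for n,c in(("side",(200,160,467,360)),("top",(140,140,540,440))):
    f=grab(n);save(f,n+"1.png",c,3 if n=="side" else 2)
```

```text
(no output)
```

View pics/side1.png

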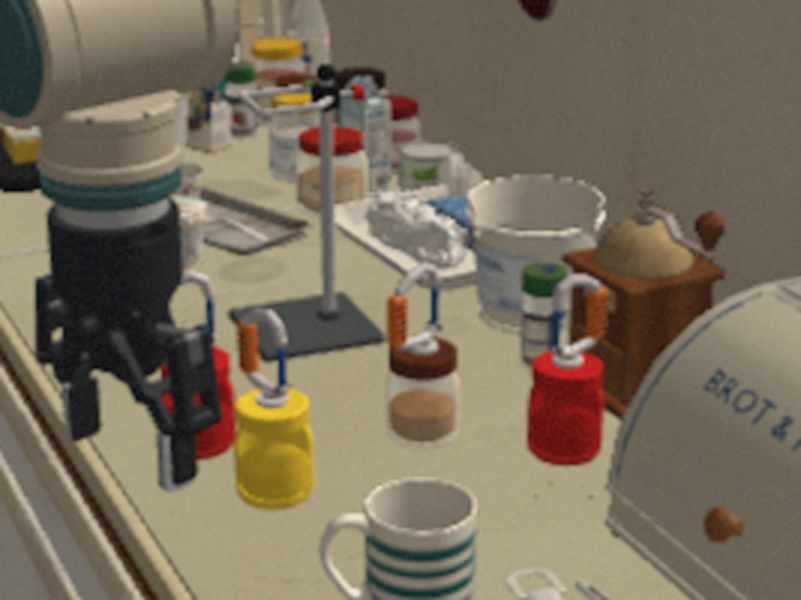

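View pics/top1.png

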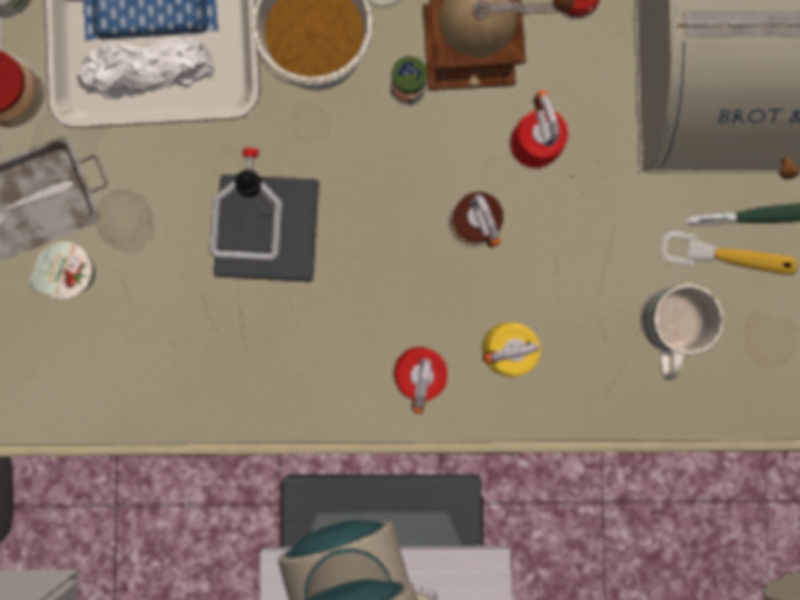

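Candidates (full-frame pixels, side / top):
- Red jars: (266,293) / (350,327) and (388,293) / (410,208).
- Yellow jar: (291,307) / (396,314).
- Clear glass jar with brown lid: (341,290) / (379,249).

The last one fits, since it is glass with a flat brown lid and isn't red or yellow. I'll confirm that in an enlarged crop and measure it there.

Run:
```python
from h import *
a=grab("side");b=grab("top")
def blob(f,box,lo,hi):
    im=cv2.cvtColor(np.ascontiguousarray(f["color"][box[1]:box[3],box[0]:box[2]]),cv2.COLOR_RGB2HSV)
    m=cv2.inRange(im,lo,hi);n,l,s,c=cv2.connectedComponentsWithStats(m)
    return [(s[i][4],np.round(c[i]+box[:2],2),s[i][:4]+[box[0],box[1],0,0]) for i in range(1,n) if s[i][4]>5]
bs,bt=(322,240,356,312),(358,228,398,270)
for nm,lo,hi in(("orange",(5,150,150),(16,255,255)),("brown",(0,60,30),(14,255,130)),("blue",(100,100,50),(125,255,255))):
    print(nm,"S",blob(a,bs,lo,hi),"T",blob(b,bt,lo,hi))
def up(f,x0,y0,x1,y1,S):return cv2.resize(f["color"][y0:y1,x0:x1,::-1],S,interpolation=cv2.INTER_CUBIC)
P=np.vstack([np.hstack([up(a,322,240,382,315,(240,300)),up(b,355,225,415,285,(300,300))]),
 np.hstack([up(a,270,172,330,232,(300,300)),up(b,240,210,288,260,(240,300))])])
cv2.imwrite("pics/z2.png",P)
```

```text
orange S [(np.int32(11), array([332.36, 259.91]), array([330, 259,   5,   3]))] T [(np.int32(6), array([388. , 260.5]), array([387, 260,   3,   2]))]
brown S [(np.int32(274), array([338.46, 277.09]), array([329, 260,  23,  27])), (np.int32(10), array([331.7, 299.9]), array([331, 297,   3,   7])), (np.int32(34), array([339.  , 301.85]), array([336, 299,   7,   8]))] T [(np.int32(362), array([377.09, 249.37]), array([365, 236,  27,  28]))]
blue S [(np.int32(14), array([344.14, 260.93]), array([344, 256,   2,  12]))] T []
```

View pics/z2.png

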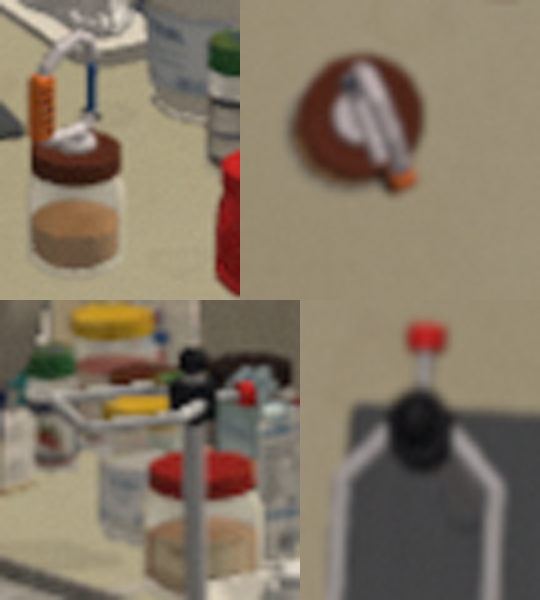

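The crop confirms it: clear glass with a brown lid, orange plate at side (332,267) / top (387,261), blue gate at side (345,261). The eye's front bar shows at side (284,194) and top (262,268). Now I'll fit the poses.

Run:
```python
from h import *
from scipy.optimize import least_squares
a=grab("side");b=grab("top")
obs=[(a,(332.3,266.8),(-34,0,128)),(a,(344.8,261.3),(16,0,126)),(a,(340,248.9),(-3,0,172)),
 (b,(378.6,248.4),(0,0,88)),(b,(387.4,260.6),(-40,0,148)),(b,(377.4,240.5),(15,0,155))]
def T(v,p):
    c,s=np.cos(v[2]),np.sin(v[2]);return np.array([v[0]+c*p[0]-s*p[1],v[1]+s*p[0]+c*p[1],p[2]])
g=atz(b,(378.6,248.4),88)
R=least_squares(lambda v:np.concatenate([proj(f,T(v,p))-q for f,q,p in obs]),[g[0],g[1],.4],x_scale=[1,1,.01])
print("jar",R.x,"deg",np.degrees(R.x[2]),"res",R.fun.reshape(-1,2).round(1).tolist());v=R.x
print("plate",T(v,(-34,0,128)))
print("bar tri",tri(a,(284.3,194.3),b,(262.5,267.8)))
print("ends",tri(a,(281.7,191.8),b,(246.5,267.5)),tri(a,(286.8,197.2),b,(278.5,268)))
print("ball",atz(b,(264,231.7),280)," bar at z235", atz(b,(246.5,267.5),235),atz(b,(278.5,268),235))
# stand plate corners z12
print("foot",[atz(b,(140+x/2,140+y/2),12)[:2].round(1) for x,y in((222,176),(319,180),(313,279),(216,276))])
```

```text
jar [ 5.65216048e+02 -1.16973265e+02  4.31576294e-01] deg 24.727500206406177 res [[-0.3, -0.5], [-1.0, 0.1], [-0.6, -1.2], [-0.1, -0.5], [0.6, 0.2], [0.8, -1.0]]
plate [ 534.33359231 -131.19556977  128.        ]
bar tri (array([509.04613768, 150.51977653, 256.33295494]), np.float64(4.086702087888055))
ends (array([511.77570513, 184.94771645, 254.75974288]), np.float64(7.878286758633002)) (array([506.21628791, 116.39127441, 256.9586623 ]), np.float64(0.5156382688963307))
ball [583.4735705  146.00329151 280.        ]  bar at z235 [509.33005448 188.84496132 235.        ] [507.83299838 117.99201972 235.        ]
foot [array([626.2, 206.9]), array([620.3,  80.9]), array([491.9,  88.7]), array([496.4, 213.6])]
```

Request:
send_rows(
  increments=[
    {"dx": 35, "dy": -16.5, "grip": 0.3},
    {"dx": 35, "dy": -16.5, "grip": 0.3},
    {"dx": 35, "dy": -16.5, "grip": 0.3},
    {"dx": 35, "dy": -16.5, "grip": 0.3},
    {"dx": 35, "dy": -16.5, "grip": 0.3},
    {"dx": 35, "dy": -16.5, "grip": 0.3},
    {"dx": 35, "dy": -16.5, "grip": 0.3},
    {"dx": 35, "dy": -16.5, "grip": 0.3},
    {"dx": 35, "dy": -16.5, "grip": 0.3},
    {"dx": 35, "dy": -16.5, "grip": 0.3},
    {"dx": 35, "dy": -16.5, "grip": 0.3},
    {"dx": 35, "dy": -16.5, "grip": 0.3},
  ],
)

```text
invalid input
```

Request:
send_rows(
  increments=[
    {"dx": 20, "dy": -9, "grip": 0.3},
    {"dx": 15, "dy": -8.5, "grip": 0.3},
    {"turn": -4.3, "grip": 0.3},
    {"grip": 0.3},
    {"grip": 0.3},
    {"grip": 0.3},
  ],
)

```text
invalid input
```

```bash
cat >> h.py <<'E'
def wproj(f,s,P):
    H=np.array(f["hand_eye"]);p=np.array(s["orientation"]).T@(np.array(P)-np.array(s["position"]))
    c=H[:3,:3].T@(p-H[:3,3]);d=np.array([c[0],-c[1],-c[2]]);K=np.array(f["camera_matrix"])
    th=np.arctan2(np.hypot(d[0],d[1]),d[2]);u=d[:2]/np.hypot(d[0],d[1])*th
    return np.array([K[0,0]*u[0]+K[0,2],K[1,1]*u[1]+K[1,2]])
def st():
    s=r.state();print("t",round(s["t"],2),"pos",np.round(s["position"],1),"yaw",round(float(np.degrees(np.arctan2(s["orientation"][1][0],s["orientation"][0][0]))),2),"F",np.round(s["ft_force"],2),"w",round(s["gripper_width"],1),"ff",round(s["finger_force"],1));return s
E
python3 - <<'E'
from h import *
s=st();f=grab("wrist")
im=f["color"][:,:,::-1].copy()
c,q=np.cos(.4316),np.sin(.4316)
for x,z in((0,168),(-43,152),(-25,152),(16,150),(0,88)):
    u=wproj(f,s,(565.2+c*x,-117+q*x,z));print(x,z,u);cv2.circle(im,tuple(int(k) for k in u),2,(0,255,0),-1)
cv2.imwrite("pics/w3.png",im)
E
```

```text
t 1.3 pos [ 182.9 -492.1  231.3] yaw 20.39 F [ 0.54  0.33 -0.45] w 85.2 ff 0.0
0 168 [  87.45124242 -243.63828729]
-43 152 [  86.2687642  -214.60416369]
-25 152 [  89.5354922  -223.56854537]
16 150 [  97.55985578 -241.03246634]
0 88 [ 117.90835681 -203.15282703]
```

View pics/w3.png

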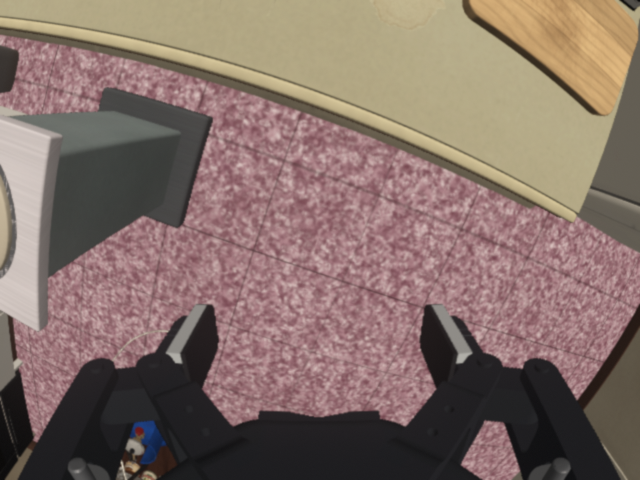

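The wrist view shows only the floor and the open fingers, so the arm hasn't moved: the calls were refused. I'll send every key this time.

Request:
send_rows(
  increments=[
    {"grip": 0.3, "dx": 35, "dy": -16.5, "dz": 0, "turn": 0},
    {"grip": 0.3, "dx": 35, "dy": -16.5, "dz": 0, "turn": 0},
    {"grip": 0.3, "dx": 35, "dy": -16.5, "dz": 0, "turn": 0},
    {"grip": 0.3, "dx": 35, "dy": -16.5, "dz": 0, "turn": 0},
    {"grip": 0.3, "dx": 35, "dy": -16.5, "dz": 0, "turn": 0},
    {"grip": 0.3, "dx": 35, "dy": -16.5, "dz": 0, "turn": 0},
    {"grip": 0.3, "dx": 35, "dy": -16.5, "dz": 0, "turn": 0},
    {"grip": 0.3, "dx": 35, "dy": -16.5, "dz": 0, "turn": 0},
    {"grip": 0.3, "dx": 35, "dy": -16.5, "dz": 0, "turn": 0},
    {"grip": 0.3, "dx": 35, "dy": -16.5, "dz": 0, "turn": 0},
    {"grip": 0.3, "dx": 35, "dy": -16.5, "dz": 0, "turn": 0},
    {"grip": 0.3, "dx": 35, "dy": -16.5, "dz": 0, "turn": 0},
  ],
)

```text
t: 2.35
position: [508.7, -158.5, 231.5]
orientation: [[0.937, 0.348, 0.0], [0.348, -0.937, -0.0], [0.0, 0.0, -1.0]]
ft_force: [-0.3, -1.8, -0.9]
gripper_width: 55.2
finger_force: 0.0
```

Request:
send_rows(
  increments=[
    {"grip": 0.3, "dx": 20, "dy": -9, "dz": 0, "turn": 0},
    {"grip": 0.3, "dx": 15, "dy": -8.5, "dz": 0, "turn": 0},
    {"grip": 0.3, "dx": 0, "dy": 0, "dz": 0, "turn": -4.3},
    {"grip": 0.3, "dx": 0, "dy": 0, "dz": 0, "turn": 0},
    {"grip": 0.3, "dx": 0, "dy": 0, "dz": 0, "turn": 0},
  ],
)

```text
t: 2.77
position: [534.3, -131.6, 231.2]
orientation: [[0.909, 0.416, -0.0], [0.416, -0.909, -0.0], [-0.0, 0.0, -1.0]]
ft_force: [0.2, 0.1, 0.3]
gripper_width: 55.5
finger_force: 0.0
```

Run:
```python
from h import *
s=st();f=grab("wrist")
im=f["color"][:,:,::-1].copy()
c,q=np.cos(.4316),np.sin(.4316)
for x,z in((0,168),(-43,152),(-25,152),(16,150),(0,88)):
    u=wproj(f,s,(565.2+c*x,-117+q*x,z));print(x,z,u);cv2.circle(im,tuple(int(k) for k in u),2,(0,255,0),-1)
cv2.imwrite("pics/w4.png",im)
```

```text
t 2.77 pos [ 534.3 -131.6  231.2] yaw 24.6 F [0.19 0.1  0.29] w 55.5 ff 0.0
0 168 [319.66750849 202.02708657]
-43 152 [319.70671438 262.29891366]
-25 152 [319.66330745 235.53321986]
16 150 [319.53471347 169.67990119]
0 88 [319.37672779 179.46246272]
```

View pics/w4.png

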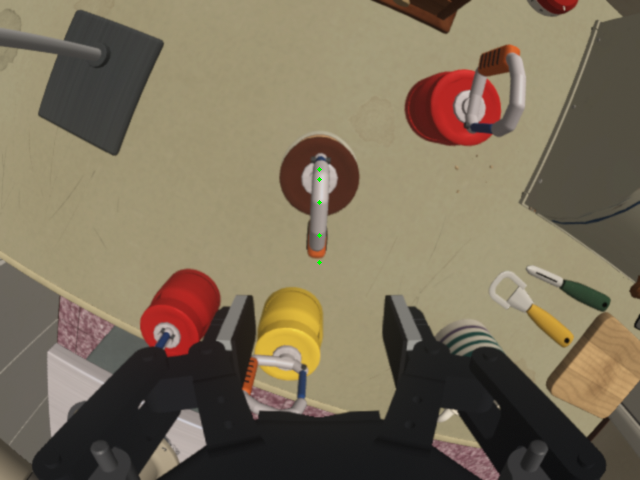

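The picture shows the jar lid at (319,176), the plate's back edge at (317,257) and the hook's nose at (320,155). That puts the plate about 3 mm further along tool x and 1.5 mm along -y, with the yaw about 2° less than I fitted. I'll correct for this and go down.

Request:
send_rows(
  increments=[
    {"grip": 0.3, "dx": 3, "dy": -1.5, "dz": 19, "turn": 2},
    {"grip": 0.3, "dx": 0, "dy": 0, "dz": 20, "turn": 0},
    {"grip": 0.3, "dx": 0, "dy": 0, "dz": 20, "turn": 0},
    {"grip": 0.3, "dx": 0, "dy": 0, "dz": 20, "turn": 0},
    {"grip": 0.3, "dx": 0, "dy": 0, "dz": 20, "turn": 0},
    {"grip": 0.3, "dx": 0, "dy": 0, "dz": 15, "turn": 0},
    {"grip": 0.3, "dx": 0, "dy": 0, "dz": 5, "turn": 0},
    {"grip": 0.3, "dx": 0, "dy": 0, "dz": 0, "turn": 0},
    {"grip": 0.3, "dx": 0, "dy": 0, "dz": 0, "turn": 0},
  ],
)

```text
t: 3.57
position: [536.6, -129.5, 113.2]
orientation: [[0.923, 0.384, 0.001], [0.384, -0.923, -0.0], [0.001, 0.001, -1.0]]
ft_force: [0.8, -1.0, 0.1]
gripper_width: 55.3
finger_force: 0.0
```

Request:
send_rows(
  increments=[
    {"grip": 0, "dx": 0, "dy": 0, "dz": 0, "turn": 0},
    {"grip": -0.3, "dx": 0, "dy": 0, "dz": 0, "turn": 0},
    {"grip": -0.5, "dx": 0, "dy": 0, "dz": 0, "turn": 0},
    {"grip": -0.6, "dx": 0, "dy": 0, "dz": 0, "turn": 0},
    {"grip": -0.7, "dx": 0, "dy": 0, "dz": 0, "turn": 0},
    {"grip": -0.8, "dx": 0, "dy": 0, "dz": 0, "turn": 0},
    {"grip": -1, "dx": 0, "dy": 0, "dz": 0, "turn": 0},
    {"grip": -1, "dx": 0, "dy": 0, "dz": 0, "turn": 0},
    {"grip": -1, "dx": 0, "dy": 0, "dz": 0, "turn": 0},
    {"grip": -1, "dx": 0, "dy": 0, "dz": 0, "turn": 0},
  ],
)

```text
t: 4.4
position: [536.6, -129.2, 112.8]
orientation: [[0.923, 0.386, 0.001], [0.386, -0.923, -0.0], [0.0, 0.001, -1.0]]
ft_force: [-0.4, -1.2, 4.5]
gripper_width: 11.6
finger_force: 59.1
```

Request:
send_rows(
  increments=[
    {"grip": -1, "dx": 0, "dy": 0, "dz": -5, "turn": 0},
    {"grip": -1, "dx": 0, "dy": 0, "dz": -10, "turn": 0},
    {"grip": -1, "dx": 0, "dy": 0, "dz": -15, "turn": 0},
    {"grip": -1, "dx": 0, "dy": 0, "dz": -15, "turn": 0},
    {"grip": -1, "dx": 0, "dy": 0, "dz": -10, "turn": 0},
    {"grip": -1, "dx": 0, "dy": 0, "dz": -5, "turn": 0},
    {"grip": -1, "dx": 0, "dy": 0, "dz": 0, "turn": 0},
    {"grip": -1, "dx": 0, "dy": 0, "dz": 0, "turn": 0},
    {"grip": -1, "dx": 0, "dy": 0, "dz": 0, "turn": 5},
    {"grip": -1, "dx": 0, "dy": 0, "dz": 0, "turn": 5},
    {"grip": -1, "dx": 0, "dy": 0, "dz": 0, "turn": 5},
    {"grip": -1, "dx": 0, "dy": 0, "dz": 0, "turn": 0},
  ],
)

```text
t: 5.4
position: [535.9, -128.9, 170.9]
orientation: [[0.991, 0.131, -0.002], [0.131, -0.991, 0.001], [-0.002, -0.001, -1.0]]
ft_force: [-0.1, 0.3, -3.5]
gripper_width: 11.5
finger_force: 58.4
```

Request:
send_rows(
  increments=[
    {"grip": -1, "dx": 0, "dy": 0, "dz": 0, "turn": 5},
    {"grip": -1, "dx": 0, "dy": 0, "dz": 0, "turn": 5.3},
    {"grip": -1, "dx": 0, "dy": 0, "dz": 0, "turn": 0},
    {"grip": -1, "dx": 0, "dy": 0, "dz": 0, "turn": 0},
  ],
)

```text
t: 5.73
position: [536.2, -128.9, 171.6]
orientation: [[0.999, -0.041, -0.001], [-0.041, -0.999, 0.0], [-0.001, -0.0, -1.0]]
ft_force: [0.3, -0.2, -2.4]
gripper_width: 11.6
finger_force: 58.4
```

Run:
```python
from h import *
s=st();f=grab("wrist")
save(f,"w5.png")
```

```text
t 5.73 pos [ 536.2 -128.9  171.6] yaw -2.36 F [ 0.35 -0.21 -2.41] w 11.6 ff 58.4
```

View pics/w5.png

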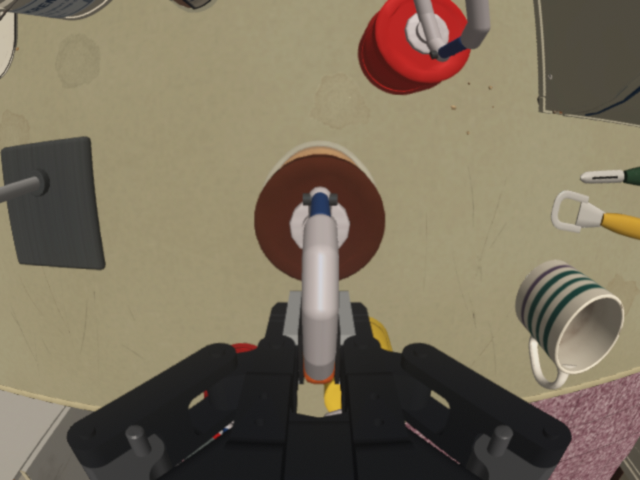

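The jar hangs straight in the grip: lid centre (320,217), hook along column 320, pivot of the gate (320,200). Next I'll work out the grip offset and tilt.

Run:
```python
from h import *
s=st();f=grab("wrist");R=np.array(s["orientation"]);p=np.array(s["position"])
for d in(31,34,37):
    O=p+R@[d,0,112.8]
    print(d,[ (k,wproj(f,s,O+R@np.array([k[0],0,-k[1]])).round(1)[1]) for k in((0,88),(31,88),(-31,88),(16,107),(21,150),(-43,152))])
im=f["color"].astype(int)
hsv=cv2.cvtColor(f["color"],cv2.COLOR_RGB2HSV)
col=hsv[130:300,285]; print([i+130 for i in range(170) if col[i,0]<12 and col[i,1]>90 and col[i,2]<140][::100000 or 1][:1])
m=((hsv[...,0]<14)&(hsv[...,1]>90)&(hsv[...,2]<120)&(hsv[...,2]>30)).astype(np.uint8);m[:, :240]=0;m[:,400:]=0;m[:140]=0;m[290:]=0
ys,xs=np.nonzero(cv2.morphologyEx(m,cv2.MORPH_OPEN,np.ones((3,3))));print("lid",xs.min(),xs.max(),ys.min(),ys.max())
```

```text
t 5.78 pos [ 536.2 -129.   171.7] yaw -2.37 F [-1.09  0.52 -3.6 ] w 11.4 ff 58.4
31 [((0, 88), np.float64(225.7)), ((31, 88), np.float64(159.3)), ((-31, 88), np.float64(285.9)), ((16, 107), np.float64(201.0)), ((21, 150), np.float64(216.2)), ((-43, 152), np.float64(391.1))]
34 [((0, 88), np.float64(219.5)), ((31, 88), np.float64(152.7)), ((-31, 88), np.float64(280.4)), ((16, 107), np.float64(193.8)), ((21, 150), np.float64(206.1)), ((-43, 152), np.float64(385.0))]
37 [((0, 88), np.float64(213.3)), ((31, 88), np.float64(146.0)), ((-31, 88), np.float64(274.8)), ((16, 107), np.float64(186.5)), ((21, 150), np.float64(196.0)), ((-43, 152), np.float64(378.7))]
[165]
lid 255 384 154 279
```

Request:
send_rows(
  increments=[
    {"grip": -1, "dx": -8, "dy": -18, "dz": 0, "turn": 0},
    {"grip": -1, "dx": -14, "dy": -32, "dz": 0, "turn": 0},
    {"grip": -1, "dx": -14, "dy": -32, "dz": 0, "turn": 0},
    {"grip": -1, "dx": -14, "dy": -32, "dz": 0, "turn": 0},
    {"grip": -1, "dx": -14, "dy": -32, "dz": 0, "turn": 0},
    {"grip": -1, "dx": -14, "dy": -32, "dz": 0, "turn": 0},
    {"grip": -1, "dx": -14, "dy": -32, "dz": 0, "turn": 0},
    {"grip": -1, "dx": -14, "dy": -32, "dz": 0, "turn": 0},
    {"grip": -1, "dx": -10, "dy": -22, "dz": 0, "turn": 0},
    {"grip": -1, "dx": -7, "dy": -14.5, "dz": 0, "turn": 0},
    {"grip": -1, "dx": 0, "dy": 0, "dz": 0, "turn": 0},
    {"grip": -1, "dx": 0, "dy": 0, "dz": 0, "turn": 0},
  ],
)

```text
t: 6.83
position: [426.1, 155.2, 172.3]
orientation: [[0.999, -0.042, 0.0], [-0.042, -0.999, -0.0], [0.0, 0.0, -1.0]]
ft_force: [-0.4, -1.6, -2.7]
gripper_width: 11.3
finger_force: 59.0
```

Request:
send_rows(
  increments=[
    {"grip": -1, "dx": 0, "dy": 0, "dz": 0, "turn": 0},
    {"grip": -1, "dx": 0, "dy": 0, "dz": 0, "turn": 0},
    {"grip": -1, "dx": 0, "dy": 0, "dz": 0, "turn": 0},
  ],
)

```text
t: 7.08
position: [426.6, 154.0, 172.2]
orientation: [[0.999, -0.047, -0.0], [-0.047, -0.999, -0.0], [-0.0, 0.0, -1.0]]
ft_force: [-0.1, 0.4, -3.4]
gripper_width: 10.9
finger_force: 59.0
```

Run:
```python
from h import *
s=st();f=grab("wrist");a=grab("side");b=grab("top")
cv2.imwrite("pics/m6.png",np.hstack([cv2.resize(f["color"][:,:,::-1],(400,300)),cv2.resize(np.ascontiguousarray(a["color"][150:270,230:390,::-1]),(400,300),interpolation=cv2.INTER_CUBIC)]))
R=np.array(s["orientation"]);O=np.array(s["position"])+R@[34,0,112.8]
T=lambda x,z:O+R@np.array([x,0,-z])
for k in((0,173),(21,150),(-34,128),(16,126)):print(k,T(*k).round(1),"side",proj(a,T(*k)).round(1))
for z in(248,252,256,260):
  for y in(-34,0,34):
    P=np.array([509+.047*y,150.5+y,z]);print(z,y,"wrist",wproj(f,s,P).round(1),"side",proj(a,P).round(1),"top",proj(b,P).round(1))
```

```text
t 7.08 pos [426.6 154.  172.2] yaw -2.68 F [-0.07  0.35 -3.36] w 10.9 ff 59.0
(0, 173) [460.6 152.4 232.4] side [268.4 204. ]
(21, 150) [481.6 151.4 209.4] side [275.4 210.5]
(-34, 128) [426.6 154.  187.4] side [258.1 219.8]
(16, 126) [476.6 151.6 185.4] side [274.2 218.3]
248 -34 wrist [502.3 115. ] side [287.3 200.1] top [278.7 267.8]
248 0 wrist [322.6 104.2] side [283.7 197. ] top [263.2 267.2]
248 34 wrist [141.2 114.2] side [280.2 194.1] top [247.7 266.5]
252 -34 wrist [512.2 115.3] side [287.3 198.8] top [278.6 267.7]
252 0 wrist [322.8 103.2] side [283.7 195.7] top [263.  267.1]
252 34 wrist [131.5 114.4] side [280.1 192.8] top [247.5 266.4]
256 -34 wrist [523.2 115.7] side [287.3 197.4] top [278.4 267.6]
256 0 wrist [323.1 102. ] side [283.6 194.4] top [262.9 266.9]
256 34 wrist [120.7 114.7] side [280.1 191.5] top [247.3 266.3]
260 -34 wrist [535.3 116.2] side [287.2 196.1] top [278.3 267.5]
260 0 wrist [323.4 100.7] side [283.6 193.2] top [262.7 266.8]
260 34 wrist [108.8 115.1] side [280.  190.3] top [247.  266.2]
```

View pics/m6.png

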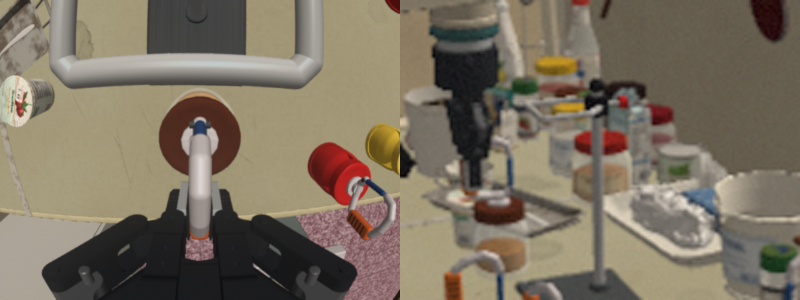

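The left half (wrist) shows the eye's front bar at row ~112 of the full frame, with its outer corners at columns ~95 and ~513. That puts its middle about 3 mm further to +y than my line. I'll raise to the estimated entry height, staying 20 mm in front of the bar, and measure again from the new viewpoint.

Request:
send_rows(
  increments=[
    {"grip": -1, "dx": 0, "dy": -3, "dz": -10, "turn": 0},
    {"grip": -1, "dx": 0, "dy": 0, "dz": -15, "turn": 0},
    {"grip": -1, "dx": 0, "dy": 0, "dz": -15, "turn": 0},
    {"grip": -1, "dx": 0, "dy": 0, "dz": -14, "turn": 0},
    {"grip": -1, "dx": 0, "dy": 0, "dz": -6, "turn": 0},
    {"grip": -1, "dx": 0, "dy": 0, "dz": 0, "turn": 0},
    {"grip": -1, "dx": 0, "dy": 0, "dz": 0, "turn": 0},
    {"grip": -1, "dx": 0, "dy": 0, "dz": 0, "turn": 0},
    {"grip": -1, "dx": 0, "dy": 0, "dz": 0, "turn": 0},
  ],
)

```text
t: 7.98
position: [426.0, 157.7, 231.2]
orientation: [[0.999, -0.046, -0.002], [-0.046, -0.999, -0.001], [-0.002, 0.001, -1.0]]
ft_force: [-0.1, 1.1, -2.5]
gripper_width: 11.0
finger_force: 59.0
```

Run:
```python
from h import *
s=st();f=grab("wrist");a=grab("side")
A=cv2.resize(np.ascontiguousarray(f["color"][20:260,80:560,::-1]),(800,400));
B=cv2.resize(np.ascontiguousarray(a["color"][165:215,240:340,::-1]),(400,200),interpolation=cv2.INTER_CUBIC)
im=np.zeros((600,800,3),np.uint8);im[:400]=A;im[400:,:400]=B;cv2.imwrite("pics/m7.png",im)
R=np.array(s["orientation"]);O=np.array(s["position"])+R@[34,0,112.8]
T=lambda x,z:O+R@np.array([x,0,-z])
for k in((0,173),(21,150),(16,126)):print(k,T(*k).round(1),"side",proj(a,T(*k)).round(1))
for z in(248,252,256,260):
  for y in(-34,0,34):
    P=np.array([508+.047*y,153+y,z]);print(z,y,"wrist",wproj(f,s,P).round(1),"side",proj(a,P).round(1))
```

```text
t 7.98 pos [426.  157.7 231.2] yaw -2.62 F [-0.05  1.06 -2.45] w 11.0 ff 59.0
(0, 173) [460.1 156.2 291.4] side [267.  184.4]
(21, 150) [481.  155.2 268.3] side [274.1 191.2]
(16, 126) [476.  155.4 244.4] side [272.8 199.2]
248 -34 wrist [425.  116.3] side [286.7 199.9]
248 0 wrist [324.8 112.9] side [283.1 196.9]
248 34 wrist [223.6 115.4] side [279.6 193.9]
252 -34 wrist [428.4 116.3] side [286.7 198.6]
252 0 wrist [325.  112.7] side [283.  195.6]
252 34 wrist [220.6 115.4] side [279.5 192.7]
256 -34 wrist [431.9 116.4] side [286.6 197.3]
256 0 wrist [325.2 112.4] side [283.  194.3]
256 34 wrist [217.4 115.3] side [279.5 191.4]
260 -34 wrist [435.7 116.4] side [286.6 196. ]
260 0 wrist [325.4 112.2] side [282.9 193. ]
260 34 wrist [214.  115.3] side [279.4 190.1]
```

View pics/m7.png

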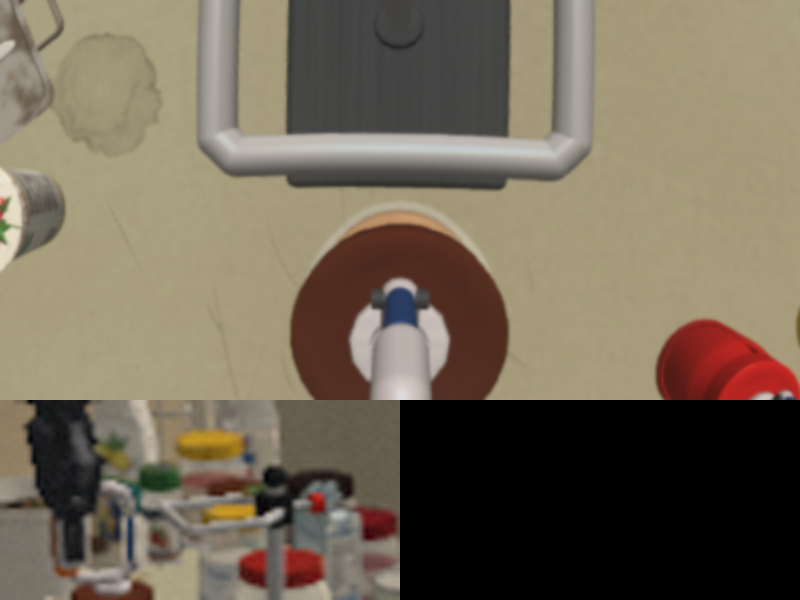

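Eye side bars are at full-frame columns 211 and 424 and the front bar at row 111, so the bar is at z ≈ 255.5. The side view agrees at z ≈ 256, bar middle (283.7,194.3). So the bar sits about 137 up in the jar frame, which is the right entry height. Now I'll move forward and feel for the gate.

Request:
send_rows(
  increments=[
    {"grip": -1, "dx": 6, "dy": 0, "dz": -1, "turn": 0},
    {"grip": -1, "dx": 8, "dy": 0, "dz": 0, "turn": 0},
    {"grip": -1, "dx": 4, "dy": 0, "dz": 0, "turn": 0},
    {"grip": -1, "dx": 2, "dy": 0, "dz": 0, "turn": 0},
    {"grip": -1, "dx": 0, "dy": 0, "dz": 0, "turn": 0},
    {"grip": -1, "dx": 0, "dy": 0, "dz": 0, "turn": 0},
  ],
)

```text
t: 8.58
position: [446.5, 156.8, 233.1]
orientation: [[0.999, -0.046, -0.0], [-0.046, -0.999, -0.0], [-0.0, 0.0, -1.0]]
ft_force: [-0.5, -0.7, -2.7]
gripper_width: 11.5
finger_force: 59.0
```

Request:
send_rows(
  increments=[
    {"grip": -1, "dx": 2, "dy": 0, "dz": 0, "turn": 0},
    {"grip": -1, "dx": 2, "dy": 0, "dz": 0, "turn": 0},
    {"grip": -1, "dx": 0, "dy": 0, "dz": 0, "turn": 0},
  ],
)

```text
t: 8.83
position: [450.6, 156.7, 233.3]
orientation: [[0.999, -0.046, 0.0], [-0.046, -0.999, -0.0], [0.0, 0.0, -1.0]]
ft_force: [-0.0, 0.7, -2.9]
gripper_width: 11.0
finger_force: 59.0
```

Request:
send_rows(
  increments=[
    {"grip": -1, "dx": 2, "dy": 0, "dz": 0, "turn": 0},
    {"grip": -1, "dx": 0, "dy": 0, "dz": 0, "turn": 0},
    {"grip": -1, "dx": 0, "dy": 0, "dz": 0, "turn": 0},
  ],
)

```text
t: 9.08
position: [452.4, 156.6, 233.3]
orientation: [[0.999, -0.046, -0.0], [-0.046, -0.999, -0.0], [-0.0, 0.0, -1.0]]
ft_force: [-0.4, 0.2, -3.9]
gripper_width: 11.4
finger_force: 59.0
```

Request:
send_rows(
  increments=[
    {"grip": -1, "dx": 1, "dy": 0, "dz": 0, "turn": 0},
    {"grip": -1, "dx": 1, "dy": 0, "dz": 0, "turn": 0},
    {"grip": -1, "dx": 0, "dy": 0, "dz": 0, "turn": 0},
  ],
)

```text
t: 9.33
position: [454.1, 156.6, 233.2]
orientation: [[0.999, -0.045, -0.001], [-0.045, -0.999, -0.0], [-0.001, 0.0, -1.0]]
ft_force: [-2.7, -0.2, -3.1]
gripper_width: 11.2
finger_force: 59.0
```

Request:
send_rows(
  increments=[
    {"grip": -1, "dx": 1, "dy": 0, "dz": 0, "turn": 0},
    {"grip": -1, "dx": 1, "dy": 0, "dz": 0, "turn": 0},
    {"grip": -1, "dx": 0, "dy": 0, "dz": 0, "turn": 0},
  ],
)

```text
t: 9.58
position: [456.3, 156.4, 233.1]
orientation: [[0.999, -0.046, -0.001], [-0.046, -0.999, -0.0], [-0.001, 0.0, -1.0]]
ft_force: [-2.9, -0.2, -2.8]
gripper_width: 11.3
finger_force: 59.0
```

Contact is soft, about 2.8 N over 2 mm of travel, so this is the sprung gate and not the nose. I'll carry on in small steps.

Request:
send_rows(
  increments=[
    {"grip": -1, "dx": 1.5, "dy": 0, "dz": 0, "turn": 0},
    {"grip": -1, "dx": 1.5, "dy": 0, "dz": 0, "turn": 0},
    {"grip": -1, "dx": 0, "dy": 0, "dz": 0, "turn": 0},
  ],
)

```text
t: 9.83
position: [459.5, 156.3, 233.2]
orientation: [[0.999, -0.046, -0.0], [-0.046, -0.999, -0.0], [-0.0, 0.0, -1.0]]
ft_force: [-3.5, 0.6, -2.6]
gripper_width: 11.3
finger_force: 59.0
```

Request:
send_rows(
  increments=[
    {"grip": -1, "dx": 1.5, "dy": 0, "dz": 0, "turn": 0},
    {"grip": -1, "dx": 1.5, "dy": 0, "dz": 0, "turn": 0},
    {"grip": -1, "dx": 0, "dy": 0, "dz": 0, "turn": 0},
  ],
)

```text
t: 10.08
position: [462.6, 156.2, 233.3]
orientation: [[0.999, -0.046, 0.0], [-0.046, -0.999, -0.0], [0.0, 0.0, -1.0]]
ft_force: [-4.3, 0.7, -2.1]
gripper_width: 11.3
finger_force: 59.1
```

Request:
send_rows(
  increments=[
    {"grip": -1, "dx": 2, "dy": 0, "dz": 0, "turn": 0},
    {"grip": -1, "dx": 2, "dy": 0, "dz": 0, "turn": 0},
    {"grip": -1, "dx": 0, "dy": 0, "dz": 0, "turn": 0},
  ],
)

```text
t: 10.33
position: [466.6, 156.0, 233.1]
orientation: [[0.999, -0.046, -0.0], [-0.046, -0.999, -0.0], [-0.0, 0.0, -1.0]]
ft_force: [-4.5, 0.8, -3.8]
gripper_width: 11.6
finger_force: 59.0
```

Request:
send_rows(
  increments=[
    {"grip": -1, "dx": 2, "dy": 0, "dz": 0, "turn": 0},
    {"grip": -1, "dx": 2, "dy": 0, "dz": 0, "turn": 0},
    {"grip": -1, "dx": 0, "dy": 0, "dz": 0, "turn": 0},
  ],
)

```text
t: 10.58
position: [470.5, 155.8, 232.9]
orientation: [[0.999, -0.046, -0.0], [-0.046, -0.999, -0.0], [-0.0, 0.0, -1.0]]
ft_force: [-3.7, 1.4, -4.5]
gripper_width: 11.4
finger_force: 58.9
```

Request:
send_rows(
  increments=[
    {"grip": -1, "dx": 2, "dy": 0, "dz": 0, "turn": 0},
    {"grip": -1, "dx": 2, "dy": 0, "dz": 0, "turn": 0},
    {"grip": -1, "dx": 1, "dy": 0, "dz": 0, "turn": 0},
    {"grip": -1, "dx": 0, "dy": 0, "dz": 0, "turn": 0},
  ],
)

```text
t: 10.92
position: [475.5, 155.5, 233.0]
orientation: [[0.999, -0.046, -0.0], [-0.046, -0.999, -0.0], [-0.0, 0.0, -1.0]]
ft_force: [-3.9, -0.1, -4.8]
gripper_width: 11.5
finger_force: 58.9
```

Request:
send_rows(
  increments=[
    {"grip": -1, "dx": 0, "dy": 0, "dz": 3, "turn": 0},
    {"grip": -1, "dx": 0, "dy": 0, "dz": 3, "turn": 0},
    {"grip": -1, "dx": 0, "dy": 0, "dz": 2, "turn": 0},
    {"grip": -1, "dx": 0, "dy": 0, "dz": 0, "turn": 0},
  ],
)

```text
t: 11.25
position: [475.2, 155.4, 224.1]
orientation: [[0.999, -0.046, -0.001], [-0.046, -0.999, -0.001], [-0.001, 0.001, -1.0]]
ft_force: [-2.1, 0.3, -8.1]
gripper_width: 11.1
finger_force: 58.5
```

Request:
send_rows(
  increments=[
    {"grip": -1, "dx": 0, "dy": 0, "dz": 2, "turn": 0},
    {"grip": -1, "dx": 0, "dy": 0, "dz": 2, "turn": 0},
    {"grip": -1, "dx": 0, "dy": 0, "dz": 2, "turn": 0},
    {"grip": -1, "dx": 0, "dy": 0, "dz": 0, "turn": 0},
  ],
)

```text
t: 11.58
position: [475.7, 155.5, 219.4]
orientation: [[0.999, -0.046, 0.001], [-0.046, -0.999, -0.0], [0.001, -0.0, -1.0]]
ft_force: [0.4, -0.5, -2.8]
gripper_width: 11.0
finger_force: 59.0
```

The gate force has gone, so the gate has snapped shut behind the bar. I'll keep lowering gently until the bar takes the weight.

Request:
send_rows(
  increments=[
    {"grip": -1, "dx": 0, "dy": 0, "dz": 2, "turn": 0},
    {"grip": -1, "dx": 0, "dy": 0, "dz": 2, "turn": 0},
    {"grip": -1, "dx": 0, "dy": 0, "dz": 2, "turn": 0},
    {"grip": -1, "dx": 0, "dy": 0, "dz": 0, "turn": 0},
  ],
)

```text
t: 11.92
position: [475.2, 155.5, 212.8]
orientation: [[0.999, -0.046, -0.001], [-0.046, -0.999, -0.0], [-0.001, 0.0, -1.0]]
ft_force: [0.1, -0.5, -3.9]
gripper_width: 11.4
finger_force: 59.0
```

Request:
send_rows(
  increments=[
    {"grip": -1, "dx": 0, "dy": 0, "dz": 1, "turn": 0},
    {"grip": -1, "dx": 0, "dy": 0, "dz": 1, "turn": 0},
    {"grip": -1, "dx": 0, "dy": 0, "dz": 0, "turn": 0},
    {"grip": -1, "dx": 0, "dy": 0, "dz": 0, "turn": 0},
  ],
)

```text
t: 12.25
position: [475.3, 155.6, 211.3]
orientation: [[0.999, -0.046, -0.0], [-0.046, -0.999, -0.0], [-0.0, 0.0, -1.0]]
ft_force: [0.5, -0.0, -2.7]
gripper_width: 11.5
finger_force: 59.0
```

Request:
send_rows(
  increments=[
    {"grip": -1, "dx": 0, "dy": 0, "dz": 1, "turn": 0},
    {"grip": -1, "dx": 0, "dy": 0, "dz": 0, "turn": 0},
    {"grip": -1, "dx": 0, "dy": 0, "dz": 0, "turn": 0},
  ],
)

```text
t: 12.5
position: [475.5, 155.6, 210.7]
orientation: [[0.999, -0.046, 0.001], [-0.046, -0.999, 0.0], [0.001, -0.0, -1.0]]
ft_force: [0.4, 0.0, -1.3]
gripper_width: 11.1
finger_force: 59.4
```

Request:
send_rows(
  increments=[
    {"grip": -1, "dx": 0, "dy": 0, "dz": 1, "turn": 0},
    {"grip": -1, "dx": 0, "dy": 0, "dz": 0, "turn": 0},
    {"grip": -1, "dx": 0, "dy": 0, "dz": 0, "turn": 0},
  ],
)

```text
t: 12.75
position: [475.8, 155.6, 210.2]
orientation: [[0.999, -0.046, 0.002], [-0.046, -0.999, 0.0], [0.002, -0.0, -1.0]]
ft_force: [-0.6, -1.1, 3.3]
gripper_width: 11.3
finger_force: 60.0
```

Request:
send_rows(
  increments=[
    {"grip": -1, "dx": 0, "dy": 0, "dz": 1, "turn": 0},
    {"grip": -1, "dx": 0, "dy": 0, "dz": 0, "turn": 0},
    {"grip": -1, "dx": 0, "dy": 0, "dz": 0, "turn": 0},
  ],
)

```text
t: 13.0
position: [476.2, 155.7, 209.8]
orientation: [[0.999, -0.046, 0.004], [-0.046, -0.999, 0.001], [0.004, -0.001, -1.0]]
ft_force: [1.6, 0.4, 6.6]
gripper_width: 11.4
finger_force: 60.5
```

The bar is carrying the jar. I'll back off to about zero net load, then open slowly.

Request:
send_rows(
  increments=[
    {"grip": -1, "dx": 0, "dy": 0, "dz": -2, "turn": 0},
    {"grip": -1, "dx": 0, "dy": 0, "dz": 0, "turn": 0},
    {"grip": -1, "dx": 0, "dy": 0, "dz": 0, "turn": 0},
  ],
)

```text
t: 13.25
position: [475.5, 155.5, 210.4]
orientation: [[0.999, -0.046, 0.0], [-0.046, -0.999, -0.0], [0.0, 0.0, -1.0]]
ft_force: [1.0, -0.7, 2.4]
gripper_width: 10.9
finger_force: 59.6
```

Request:
send_rows(
  increments=[
    {"grip": -0.7, "dx": 0, "dy": 0, "dz": 0, "turn": 0},
    {"grip": -0.65, "dx": 0, "dy": 0, "dz": 0, "turn": 0},
    {"grip": -0.6, "dx": 0, "dy": 0, "dz": 0, "turn": 0},
    {"grip": -0.5, "dx": 0, "dy": 0, "dz": 0, "turn": 0},
    {"grip": -0.4, "dx": 0, "dy": 0, "dz": 0, "turn": 0},
    {"grip": -0.2, "dx": 0, "dy": 0, "dz": 0, "turn": 0},
    {"grip": 0, "dx": 0, "dy": 0, "dz": 0, "turn": 0},
    {"grip": 0, "dx": 0, "dy": 0, "dz": 0, "turn": 0},
    {"grip": 0, "dx": 0, "dy": 0, "dz": 0, "turn": 0},
    {"grip": 0, "dx": 0, "dy": 0, "dz": 0, "turn": 0},
  ],
)

```text
t: 14.08
position: [475.3, 155.6, 210.3]
orientation: [[0.999, -0.046, 0.0], [-0.046, -0.999, -0.0], [0.0, 0.0, -1.0]]
ft_force: [0.3, 0.8, 0.9]
gripper_width: 42.6
finger_force: 0.0
```

Run:
```python
from h import *
s=st();f=grab("wrist");a=grab("side")
A=cv2.resize(f["color"][:,:,::-1],(400,300))
B=cv2.resize(np.ascontiguousarray(a["color"][165:255,250:370,::-1]),(400,300),interpolation=cv2.INTER_CUBIC)
cv2.imwrite("pics/m8.png",np.hstack([A,B]))
```

```text
t 14.08 pos [475.3 155.6 210.3] yaw -2.61 F [0.27 0.8  0.91] w 42.6 ff 0.0
```

View pics/m8.png

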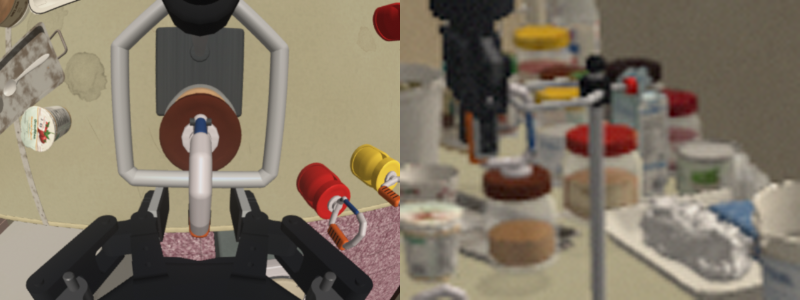

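The jar hangs from the bar with the fingers open and clear on both sides of the plate, which shows at wrist crop (200,235). I'll retreat straight back and let the swing settle.

Request:
send_rows(
  increments=[
    {"grip": 0, "dx": -3, "dy": 0, "dz": 0, "turn": 0},
    {"grip": 0, "dx": -6, "dy": 0, "dz": 0, "turn": 0},
    {"grip": 0, "dx": -10, "dy": 0, "dz": 0, "turn": 0},
    {"grip": 0, "dx": -15, "dy": 0, "dz": 0, "turn": 0},
    {"grip": 0, "dx": -20, "dy": 0, "dz": 0, "turn": 0},
    {"grip": 0, "dx": -20, "dy": 0, "dz": 0, "turn": 0},
    {"grip": 0, "dx": -10, "dy": 0, "dz": 0, "turn": 0},
    {"grip": 0, "dx": 0, "dy": 0, "dz": 0, "turn": 0},
    {"grip": 0, "dx": 0, "dy": 0, "dz": 0, "turn": 0},
    {"grip": 0, "dx": 0, "dy": 0, "dz": 0, "turn": 0},
    {"grip": 0, "dx": 0, "dy": 0, "dz": 0, "turn": 0},
    {"grip": 0, "dx": 0, "dy": 0, "dz": 0, "turn": 0},
  ],
)

```text
t: 15.18
position: [391.8, 159.3, 210.1]
orientation: [[0.999, -0.046, -0.0], [-0.046, -0.999, -0.0], [-0.0, 0.0, -1.0]]
ft_force: [-0.3, 0.6, 0.1]
gripper_width: 42.7
finger_force: 0.0
```

Request:
send_rows(
  increments=[
    {"grip": 0, "dx": 0, "dy": 0, "dz": 0, "turn": 0},
    {"grip": 0, "dx": 0, "dy": 0, "dz": 0, "turn": 0},
    {"grip": 0, "dx": 0, "dy": 0, "dz": 0, "turn": 0},
    {"grip": 0, "dx": 0, "dy": 0, "dz": 0, "turn": 0},
    {"grip": 0, "dx": 0, "dy": 0, "dz": 0, "turn": 0},
    {"grip": 0, "dx": 0, "dy": 0, "dz": 0, "turn": 0},
    {"grip": 0, "dx": 0, "dy": 0, "dz": 0, "turn": 0},
    {"grip": 0, "dx": 0, "dy": 0, "dz": 0, "turn": 0},
    {"grip": 0, "dx": 0, "dy": 0, "dz": 0, "turn": 0},
    {"grip": 0, "dx": 0, "dy": 0, "dz": 0, "turn": 0},
    {"grip": 0, "dx": 0, "dy": 0, "dz": 0, "turn": 0},
    {"grip": 0, "dx": 0, "dy": 0, "dz": 0, "turn": 0},
  ],
)

```text
t: 16.18
position: [391.4, 159.4, 210.3]
orientation: [[0.999, -0.046, 0.0], [-0.046, -0.999, -0.0], [0.0, 0.0, -1.0]]
ft_force: [-0.3, 0.5, -0.1]
gripper_width: 42.8
finger_force: 0.0
```

Run:
```python
from h import *
s=st();f=grab("wrist");a=grab("side")
A=cv2.resize(f["color"][:,:,::-1],(400,300))
B=cv2.resize(np.ascontiguousarray(a["color"][175:235,260:340,::-1]),(400,300),interpolation=cv2.INTER_CUBIC)
cv2.imwrite("pics/m9.png",np.hstack([A,B]))
```

```text
t 16.18 pos [391.4 159.4 210.3] yaw -2.62 F [-0.26  0.54 -0.12] w 42.8 ff 0.0
```

View pics/m9.png

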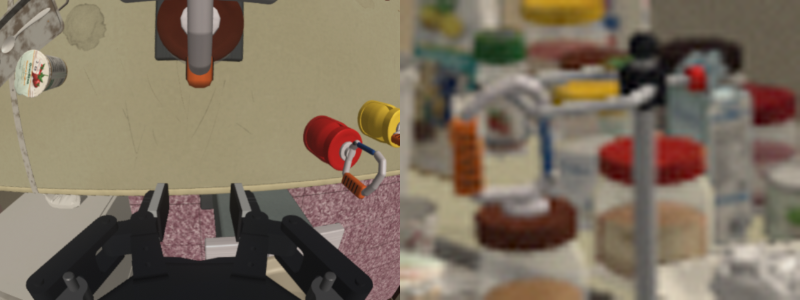

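In the side crop the jar hangs upright from the bar, with the blue gate shut and upright at (545,140) and the gripper well clear. One more second to settle, then I'll hand in.

Request:
send_rows(
  increments=[
    {"grip": 0, "dx": 0, "dy": 0, "dz": 0, "turn": 0},
    {"grip": 0, "dx": 0, "dy": 0, "dz": 0, "turn": 0},
    {"grip": 0, "dx": 0, "dy": 0, "dz": 0, "turn": 0},
    {"grip": 0, "dx": 0, "dy": 0, "dz": 0, "turn": 0},
    {"grip": 0, "dx": 0, "dy": 0, "dz": 0, "turn": 0},
    {"grip": 0, "dx": 0, "dy": 0, "dz": 0, "turn": 0},
    {"grip": 0, "dx": 0, "dy": 0, "dz": 0, "turn": 0},
    {"grip": 0, "dx": 0, "dy": 0, "dz": 0, "turn": 0},
    {"grip": 0, "dx": 0, "dy": 0, "dz": 0, "turn": 0},
    {"grip": 0, "dx": 0, "dy": 0, "dz": 0, "turn": 0},
    {"grip": 0, "dx": 0, "dy": 0, "dz": 0, "turn": 0},
    {"grip": 0, "dx": 0, "dy": 0, "dz": 0, "turn": 0},
  ],
)

```text
t: 17.28
position: [391.4, 159.4, 210.3]
orientation: [[0.999, -0.046, 0.0], [-0.046, -0.999, -0.0], [0.0, 0.0, -1.0]]
ft_force: [-0.2, 0.7, -0.1]
gripper_width: 42.6
finger_force: 0.0
```

```bash
python3 -c "
from h import *
print(workorder.job_done())"
```

```text
the job is handed in; nothing more can be done
None
```

The salt jar hangs from the eye's front bar, clear of the worktop with the gate shut and the gripper well away; I handed the job in at about 17 s, and no verdict came back.

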